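Index the hub turntable one hole on

ROBOT

A 7-joint arm with a two-finger parallel gripper is mounted at the origin on the work surface. World frame = base frame: x ahead of the robot, y to its left, z up, the work surface at z = 0. Lengths are in m, angles in rad, forces in N, time in s.
With the tool pointing down it reaches from about 0.4 to 0.875 m from the base axis. Payload 19.3 kg.
Tool frame: the origin (TCP) lies at the very end of the fingers, on their centre line; the grasp point (between the pads) lies 19 mm behind it; z points along the fingers, y is the direction in which the jaws open and shut (so a half turn about z gives the same grasp; the last joint's range is limited). The gripper opens to 85 mm and grips with 20 to 120 N. Pads are 22 mm wide; open, the fingers measure 114 mm over their backs; the gripper's body (76 mm by 85 mm) begins 54 mm behind the grasp point. The pads swing forward as they close: fully open they stand 13 mm farther back than shut.
Start: joints at [-1.207, 0.521, -0.036, 1.599, 0.021, 1.021, -0.113], TCP at [0.263, 0.567, 0.231] pointing down, gripper open.
Joint ranges: [-2.91, 2.91], [-0.3, 2.13], [-1.5, 1.42], [0.17, 2.43], [-1.26, 4.41], [0.16, 1.93], [-2.52, 2.52]. Speed limits (rad/s): [1.89, 1.89, 2.39, 2.39, 3.01, 3.01, 3.01].

INTERFACE

Orientations are given as [roll, pitch, yaw] about the fixed x, y, z axes, in that order (R = Rz(yaw) Ry(pitch) Rx(roll)).
In Python, from workcell import bot, grab_frame, calibration, workorder gives the robot as it stands.
- The arm moves only by the tool move_arm, never from a script. Its arguments are lists of equal length, an entry for each row: "jaw": the closure in counts, from 0 (fully open) to 255 (shut); "dp": the shift along the tool's x, y, z in units of 800 mm (1.0 is 800 mm), a list of three; "rotation": the turn, a rotation vector about the tool's x, y, z in units of pi rad (1.0 is pi rad), a list of three. In form: {"jaw": [jaw, ...], "dp": [[dx, dy, dz], ...], "rotation": [[rx, ry, rz], ...]}. A call has 1 to 10 rows; each row shifts and turns the commanded pose from where the row before left it, along the tool's axes as they then stand; what a row does not reach is not made up. A row lasts 1/8 s, in which the tool goes at most 62.5 mm and 10.7 degrees, less where a joint would pass 70% of its speed; a pose out of reach is approached as far as the arm can. A call with a number of a shift or a turn outside -1 to 1 is refused whole. A call with a gripper value outside its range is refused whole. The fingers move at their own pace and stop on an object; "squeeze" is the grip in N (left out, the last holds). Time passes only in rows, so rows that do not move let the fingers close. It gives the time, the measured TCP pose, the force and the opening at its end, in the units of the state.
- bot.observe(): the state, without advancing time (a new reading comes with each control period).
- grab_frame(name): name is "scene" or "side" or "wrist"; returns the picture (420x560x3 uint8, blue, green, red); there is no depth.
- calibration(name): a dict with "camera_matrix" (3x3 intrinsics, pixels), "dist" ([k1, k2, p1, p2, k3] as OpenCV has them; the pictures are not rectified), "T" (4x4, takes a point from camera to world coordinates). Camera axes: x right, y down, z forward; pixel columns grow to the right and rows downward; lengths in m; the calibration is good to about 2 mm. A picture is of the moment at which its call begins: read the wrist's pose just before it. calibration takes no time and is no camera call; for the wrist camera it gives the pose at the moment of the call.
- workorder.job_done(): hands the job in, once; it reports no verdict.
The state is a dict: "clock": time; "qpos": joint angles; "qd": joint speeds; "joint_efforts": joint torques, N m; "position": TCP position; "tool_rot": TCP orientation; "force": force on the tool from outside, world axes, zero at the start; "moment": the same for the moment, N m; "grip_width": finger opening in m.
Only numpy, scipy, OpenCV 4.12 (cv2) and the standard library are available. Lean on these libraries where they do the work, as an engineer would, in place of code of your own. Each camera call takes 0.05 s, during which the arm holds its last target. There are 200 camera calls.

TASK

A delta-robot hub sits on the indexing turntable, which is locked by its spring plunger. Press the red plunger in with a fingertip to free the table, turn the table anticlockwise (seen from above) to the very next hole and no further, and let the plunger spring back up there so that the table is locked again. Leave the white hub seated on the table and do not lift or shift the multimeter, the screwdriver or the bracket.

Things in the scene. Friction and masses are not known exactly. Their poses are not given: they have to be found in the camera images.
- index_base: fixed base of the indexing turntable: grey round foot 310 mm across (four lugs reach 188 mm out) with a flat steel index ring, top at 36 mm, radius 150 mm, with 12 dark brass-bushed holes every 30 degrees on radius 120 mm, joined by a narrow circular slot. Origin: centre of the underside, on the vertical turning axis. At turntable = 0 the index arm points along this body's own -x
- turntable (a joint): angle of the rotating table in rad, positive anticlockwise seen from above; starts at 0, locked in a hole with 0.01 play; next hole at +0.5236. Dark steel disc 176 mm across, top at 58 mm, on the base's axis. Its blue index arm, reaching 144 mm out, carries the plunger and two finger guards. Turning takes about 3 N at the guards; it stays where it is left
- plunger (a joint): depth the plunger is pressed in, m: 0 up, 0.012 fully in; spring 5 N up to 9 N. Up in a hole it locks the table; pressed 0.010 or more it frees it. Once the table is 0.1 rad off the hole it may be let go: it stays in at about 0.010 under the slot's edges, and at the next hole springs up by itself to 0 and stops the table. Held in, it passes over holes
- plunger_top (a point): centre of the top of the plunger's red button, a disc 32 mm across and 8 mm thick, pressed straight down; 75 mm above the work surface when up, 63 mm when fully in; it travels with the table, 120 mm from the axis
- guard (a point): middle of the top edge (97 mm high) of the leading finger guard, 28 mm anticlockwise of the button's centre: an upright blue plate fixed to the arm, 6 mm thick, 36 mm wide radially, standing from 52 mm. A twin stands on the button's other side, 50 mm clear between them, open radially and above. A fingertip between them turns the table by pushing this guard
- next_hole (a point): centre of the mouth of the next hole anticlockwise, in the index ring's top face, fixed to the base: where the plunger must come to stand
- hub: white plastic hub of a delta robot, loose on the table: ring 84 mm across and 16 mm high with three pairs of ears (reaching 60 mm from the centre) with steel balls, seated over a central spigot and three steel dowels that turn it with the table. Origin: centre of its underside, 58 mm above the work surface
- multimeter: red multimeter lying face up, 150 x 76 x 34 mm (x, y, z) with a dial 43 mm high; origin: centre of its underside. Leave alone
- screwdriver: screwdriver with a yellow handle, 190 mm long, lying along its own x; origin near its middle on the underside. Leave alone
- bracket: galvanised steel angle bracket, 60 x 50 mm foot and 60 mm high upright plate; origin: centre of the foot's underside. Leave alone

How it is judged:
By the outcome, as a careful person would: the job done as asked, in the order asked, and still so for the second after the job is handed in, with the robot touching nothing.
It also fails if it takes over 38 s, if anything falls off the work surface, if the arm or the gripper's body presses on something with over 40 N, if the wrist force passes 120 N, or if a joint passes its speed limit or range.

## Working session

There is one attempt and no reset: what is moved stays moved. The work goes in short steps, Python scripts to look and compute and a tool call to move; the robot and the scene stay as the last step left them, time stands still between calls to the robot, and variables do not carry over. Pictures are saved under pics/ and viewed, about 8 in all and at most 12, crops included, and the job is handed in when it is done.

Besides the shell and the picture viewer there is one more tool, called after "Call:" as name(argument=value, ...) on one line, values as JSON. move_arm: Moves the arm, as the interface text tells. Shifts and turns lie within -1 to 1; 1 stands for 800 mm of shift or pi rad of turn. Its arguments: {"type":"object","properties":{"jaw":{"type":"array","items":{"type":"number"}},"dp":{"type":"array","items":{"type":"array","items":{"type":"number","minimum":-1,"maximum":1}}},"rotation":{"type":"array","items":{"type":"array","items":{"type":"number","minimum":-1,"maximum":1}}},"squeeze":{"type":"number"}},"required":["jaw","dp","rotation"]}

```bash
mkdir -p pics; ls
python3 - <<'E'
from workcell import bot, grab_frame, calibration
import cv2
s=bot.observe();print({k:s[k] for k in ("clock","position","tool_rot","force","grip_width")})
for n in("scene","side"):
    cv2.imwrite(f"pics/{n}0.png",grab_frame(n)); c=calibration(n); print(n,c)
E
```

```text
pics
{'clock': 0.0, 'position': array([0.26260619, 0.56677923, 0.23071819]), 'tool_rot': array([-3.14042432e+00,  8.87395982e-05,  2.70773445e+00]), 'force': array([ 0.02144892, -0.11163445, -0.54912045]), 'grip_width': 0.08522442897604451}
scene {'camera_matrix': array([[409.86968907,   0.        , 281.29547769],
       [  0.        , 409.86968907, 210.2078947 ],
       [  0.        ,   0.        ,   1.        ]]), 'dist': array([0.01080168, 0.        , 0.        , 0.        , 0.        ]), 'T': array([[-0.4863749 ,  0.5752164 , -0.65769715,  1.17326111],
       [ 0.87362532,  0.30742273, -0.37718703,  0.34624614],
       [-0.01477311, -0.75803519, -0.65204632,  0.71823776],
       [ 0.        ,  0.        ,  0.        ,  1.        ]])}
side {'camera_matrix': array([[434.5042974 ,   0.        , 274.56763462],
       [  0.        , 434.5042974 , 213.4697706 ],
       [  0.        ,   0.        ,   1.        ]]), 'dist': array([-0.13215632,  0.        ,  0.        ,  0.        ,  0.        ]), 'T': array([[ 0.93458186, -0.24052992,  0.26211088,  0.2918569 ],
       [-0.35551414, -0.60475714,  0.71265595, -0.68024769],
       [-0.01290165, -0.75921944, -0.65070683,  0.72505097],
       [ 0.        ,  0.        ,  0.        ,  1.        ]])}
```

View pics/scene0.png

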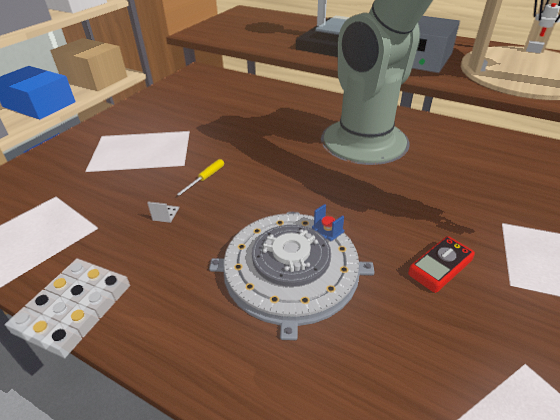

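View pics/side0.png

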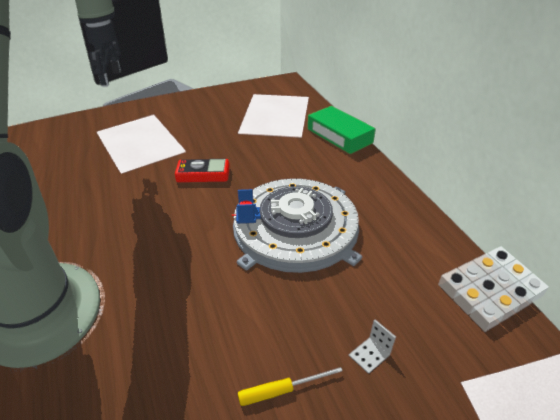

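The scene picture shows the turntable near (291,265), with the red button at about (327,222) between the blue guards. The multimeter is on the right at (443,264), the screwdriver at (200,178) and the bracket at (163,211). In the side picture the guards are at about (247,207). Next I measure the button, guards and holes.

```bash
cat > h.py <<'E'
import numpy as np, cv2
from workcell import bot, grab_frame, calibration
def rays(c,px):
    u=cv2.undistortPoints(np.float64(px).reshape(-1,1,2),c["camera_matrix"],c["dist"])[:,0]
    return np.c_[u,np.ones(len(u))]@c["T"][:3,:3].T, c["T"][:3,3]
def cast(c,px,z):
    d,o=rays(c,px); return o+d*((z-o[2])/d[:,2])[:,None]
def proj(c,P):
    T=np.linalg.inv(c["T"]); return cv2.projectPoints(np.float64(P).reshape(-1,1,3),cv2.Rodrigues(T[:3,:3])[0],T[:3,3],c["camera_matrix"],c["dist"])[0][:,0]
def blobs(im,lo,hi,amin=4,roi=None):
    h=cv2.cvtColor(im,cv2.COLOR_BGR2HSV); m=cv2.inRange(h,np.array(lo),np.array(hi))
    if lo[0]==0 and hi[0]<=8: m|=cv2.inRange(h,np.array([172,lo[1],lo[2]]),np.array([180,hi[1],hi[2]]))
    if roi: k=np.zeros_like(m);x0,y0,x1,y1=roi;k[y0:y1,x0:x1]=255;m&=k
    n,_,st,ce=cv2.connectedComponentsWithStats(m)
    return [(ce[i],st[i]) for i in range(1,n) if st[i][4]>=amin],m
def circ(P):
    A=np.c_[2*P[:,:2],np.ones(len(P))];b=(P[:,:2]**2).sum(1);s=np.linalg.lstsq(A,b,rcond=None)[0]
    return s[:2],np.sqrt(s[2]+s[:2]@s[:2])
E
python3 - <<'E'
from h import *
for n,roi in(("scene",(215,200,370,320)),("side",(228,170,365,270))):
    im=cv2.imread(f"pics/{n}0.png");c=calibration(n)
    print(n)
    b,_=blobs(im,(12,110,60),(30,255,255),3,roi)
    px=np.array([x[0] for x in b]);P=cast(c,px,.036)
    ctr,r=circ(P)
    for _ in range(3):
        e=abs(np.linalg.norm(P[:,:2]-ctr,axis=1)-.12); k=e<.006 if _ else e<.02
        ctr,r=circ(P[k])
    a=np.degrees(np.arctan2(*(P[:,:2]-ctr).T[::-1]))
    print("ctr",ctr,r,k.sum(),len(k)); print(np.c_[px,np.linalg.norm(P[:,:2]-ctr,axis=1)*1e3,a].round(1))
    b,_=blobs(im,(0,150,60),(8,255,255),4,roi)
    for x,s in b: p=cast(c,[x],.073)[0];v=p[:2]-ctr;print("red",x,s,p,np.linalg.norm(v),np.degrees(np.arctan2(v[1],v[0])))
    b,_=blobs(im,(100,120,40),(130,255,255),8,roi)
    for x,s in b: print("blue",x,s,cast(c,[x],.08)[0])
E
python3 - <<'E'
import cv2
a=cv2.imread("pics/scene0.png")[195:275,270:380];b=cv2.imread("pics/side0.png")[175:255,225:335]
cv2.imwrite("pics/crop0.png",cv2.resize(cv2.vconcat([a,b]),None,fx=3.7,fy=3.7,interpolation=cv2.INTER_CUBIC))
E
```

```text
scene
ctr [0.61223282 0.04898774] 0.12070414681986925 7 18
[[ 228.8  201.   255.4 -111.7]
 [ 368.7  202.   276.8  161.7]
 [ 228.   214.7  213.4 -103.1]
 [ 279.6  222.4  115.7 -137.2]
 [ 304.6  221.8  118.8 -167.7]
 [ 327.4  228.1  126.4  164.6]
 [ 220.5  229.2  193.4  -88.7]
 [ 256.8  230.5  117.9 -106.5]
 [ 219.7  241.7  174.7  -76.7]
 [ 241.   246.3  120.9  -76.1]
 [ 342.1  248.6  118.2  129.4]
 [ 237.9  266.6  122.9  -46.5]
 [ 343.5  269.3  119.7   99. ]
 [ 249.4  286.1  124.2  -17.6]
 [ 330.5  288.4  122.3   69.5]
 [ 274.2  299.1  124.9   11.5]
 [ 304.5  299.7  123.8   40.2]
 [ 220.   312.   208.   -15. ]]
red [327.64705882 220.56862745] [322 216  13  11 102] [0.50378299 0.0867279  0.073     ] 0.11482893837490185 160.81228549121997
blue [319.5        213.38636364] [314 205  12  19 132] [0.49701069 0.0622399  0.08      ]
blue [336.09661836 228.43478261] [322 216  22  24 207] [0.52628551 0.11726349 0.08      ]
blue [314.92307692 228.07692308] [312 226   7   5  13] [0.54783878 0.0745885  0.08      ]
side
ctr [0.6161511  0.05129682] 0.11985447733147242 13 65
[[ 238.   171.2  240.5  1
[... 1827 characters left out ...]
-139.1]
 [ 341.9  265.5  192.   -82.1]
 [ 334.2  267.5  189.4  -87.4]
 [ 231.7  268.7  225.9 -150.2]
 [ 265.5  268.8  189.3 -132.9]
 [ 356.   268.7  215.6  -76.5]]
red [228.375 173.75 ] [228 170   2  10  16] [0.49941181 0.2262496  0.073     ] 0.21032483700663146 123.71366423715496
red [245.43333333 202.16666667] [240 201  12   3  30] [0.50469322 0.09823956 0.073     ] 0.12093999125264566 157.16062378652825
red [232.  214.5] [231 214   3   2   6] [0.46193129 0.06677084 0.073     ] 0.1549941787241099 174.270263962742
blue [244.89655172 194.76551724] [238 189  15  13 145] [0.509899   0.11730307 0.08      ]
blue [247.34771574 213.34517766] [236 204  25  19 394] [0.49400785 0.04962669 0.08      ]
```

View pics/crop0.png

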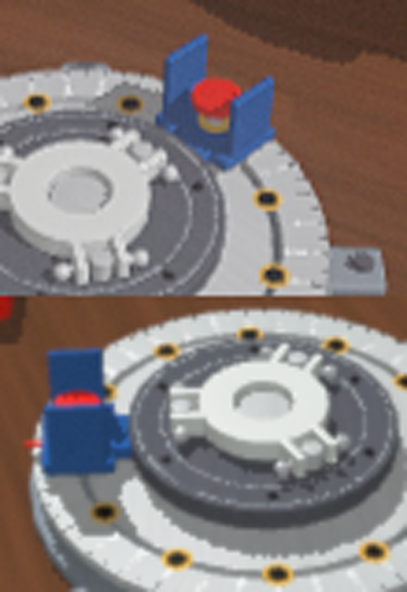

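The crops show the red button between the guards, about 1/3 of a tile in from the rim. The leading guard is the one toward -y (scene (319,213)). I'll refit the holes in both views with strict hole selection, then work out the first move in tool axes.

Run:
```python
from h import *
from scipy.spatial.transform import Rotation as R
cs=[]
for n,roi in(("scene",(215,200,370,320)),("side",(228,170,365,270))):
    im=cv2.imread(f"pics/{n}0.png");c=calibration(n)
    b,_=blobs(im,(12,110,60),(30,255,255),3,roi)
    P=cast(c,[x[0] for x in b],.036)[:,:2]; ctr=np.array([.615,.0505])
    for t in (.012,.008,.006):
        d=P-ctr; k=abs(np.hypot(*d.T)-.12)<t
        k&=abs(np.degrees(np.arctan2(d[:,1],d[:,0]))-162)>12
        ctr,r=circ(P[k])
    a=np.arctan2(*(P[k]-ctr).T[::-1]); ph=np.degrees(np.angle(np.exp(12j*a).mean()))/12
    print(n,ctr,r,k.sum(),"phase",ph); cs.append((ctr,ph))
ctr=np.mean([c for c,_ in cs],0); ph=np.mean([p for _,p in cs])+150
u=lambda d:np.array([np.cos(np.radians(d)),np.sin(np.radians(d))])
B=ctr+.12*u(ph);print("ctr",ctr,"ang",ph,"button",B,"guard",B+.028*u(ph+90),"next",ctr+.12*u(ph+30))
d,o=zip(*[rays(calibration(n),[p]) for n,p in(("scene",(327.6,219.5)),)])
s=bot.observe();M=R.from_euler("xyz",s["tool_rot"])
print("tool axes\n",M.as_matrix().round(4)); 
D=np.r_[B,.20]-s["position"];print("shift tool mm",M.inv().apply(D)*1e3,"units",M.inv().apply(D)/.8,"yaw now",np.degrees(s["tool_rot"][2]))
```

```text
scene [0.61616085 0.04961545] 0.12046920791092662 11 phase 11.55571092135944
side [0.6161511  0.05129682] 0.11985447733147242 13 phase 11.406408342971254
ctr [0.61615597 0.05045613] ang 161.48105963216534 button [0.50236973 0.08857031] guard [0.49347642 0.06202018] next [0.49855711 0.02657085]
tool axes
 [[-9.074e-01  4.203e-01 -4.000e-04]
 [ 4.203e-01  9.074e-01 -9.000e-04]
 [-1.000e-04 -1.000e-03 -1.000e+00]]
shift tool mm [-418.5945429  -333.17146811   31.14651005] units [-0.52324318 -0.41646434  0.03893314] yaw now 155.1468881828223
```

Call:
move_arm(jaw=[255, 255, 255, 255, 255, 255, 255, 255, 255, 255], dp=[[-0.026, -0.02, 0], [-0.047, -0.0375, 0.0035], [-0.047, -0.0375, 0.0035], [-0.047, -0.0375, 0.0035], [-0.047, -0.0375, 0.0035], [-0.047, -0.0375, 0.0035], [-0.047, -0.0375, 0.0035], [-0.047, -0.0375, 0.0035], [-0.047, -0.0375, 0.0035], [-0.047, -0.0375, 0.0035]], rotation=[[0, 0, 0], [0, 0, 0], [0, 0, 0], [0, 0, 0], [0, 0, 0], [0, 0, 0], [0, 0, 0], [0, 0, 0], [0, 0, 0], [0, 0, 0]], squeeze=40)

```text
clock: 1.35
position: [0.4689, 0.1551, 0.206]
tool_rot: [-3.142, -0.0, 2.708]
force: [0.2, 1.3, 0.5]
grip_width: -0.0002
```

Call:
move_arm(jaw=[255, 255, 255, 255], dp=[[-0.04, -0.032, 0], [-0.033, -0.026, 0.004], [0, 0, 0], [0, 0, 0]], rotation=[[0, 0, 0], [0, 0, 0], [0, 0, -0.035], [0, 0, 0]])

```text
clock: 1.85
position: [0.5018, 0.0897, 0.2027]
tool_rot: [-3.141, -0.001, 2.817]
force: [0.1, 0.0, 0.5]
grip_width: -0.0001
```

Run:
```python
from h import *
s=bot.observe();print(s["clock"],s["position"],s["tool_rot"],s["force"])
c=calibration("wrist");im=grab_frame("wrist");cv2.imwrite("pics/w1.png",im);np.savez("w1.npz",**c)
print(c["T"].round(3))
B=[.5024,.0886,.075];print("pred button px",proj(c,[B,[.4935,.0620,.097],[.4986,.0266,.036],[.616,.0505,.074],s["position"]]))
```

```text
1.85 [0.50176562 0.08971293 0.20267003] [-3.14142469e+00 -5.45924083e-04  2.81682048e+00] [0.09555956 0.01271665 0.54964954]
[[ 0.319  0.912  0.256  0.437]
 [ 0.948 -0.308 -0.086  0.112]
 [ 0.001  0.27  -0.963  0.345]
 [ 0.     0.     0.     1.   ]]
pred button px [[275.72394606 199.6634929 ]
 [236.33405181 207.45479427]
 [208.78223553 206.34438309]
 [276.17713948 331.98459804]
 [276.10277516 271.35123965]]
```

View pics/w1.png

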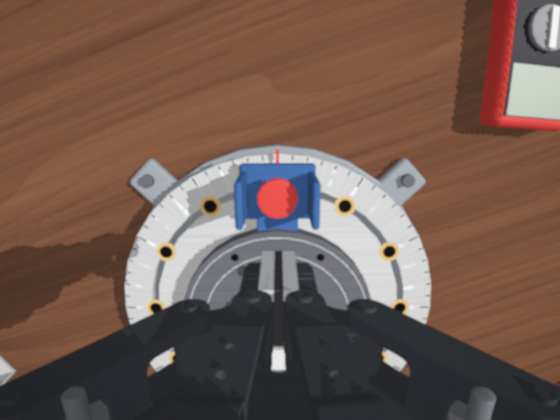

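The wrist view shows the button at about (277,199), against a predicted (276,200), with guards on both sides and the next hole at (210,206). That agrees to about 1 mm. I'll descend.

Call:
move_arm(jaw=[255, 255, 255, 255, 255, 255, 255], dp=[[0, 0, 0.03], [0, 0, 0.045], [0, 0, 0.035], [0, 0, 0.015], [0, 0, 0.01], [0, 0, 0.01], [0, 0, 0]], rotation=[[0, 0, 0], [0, 0, 0], [0, 0, 0], [0, 0, 0], [0, 0, 0], [0, 0, 0], [0, 0, 0]])

```text
clock: 2.78
position: [0.5019, 0.0899, 0.0869]
tool_rot: [-3.142, 0.0, 2.817]
force: [0.6, -0.4, 0.2]
grip_width: 0.0003
```

Run:
```python
from h import *
s=bot.observe();print(s["clock"],s["position"],s["tool_rot"],s["force"])
a,b=grab_frame("scene")[195:275,270:380],grab_frame("side")[165:245,200:310]
cv2.imwrite("pics/c2.png",cv2.resize(cv2.vconcat([a,b]),None,fx=3.7,fy=3.7,interpolation=cv2.INTER_CUBIC))
```

```text
2.775 [0.50193172 0.08994507 0.08689618] [-3.14153313e+00  1.05761422e-06  2.81743699e+00] [ 0.62101161 -0.42345717  0.24218022]
```

View pics/c2.png

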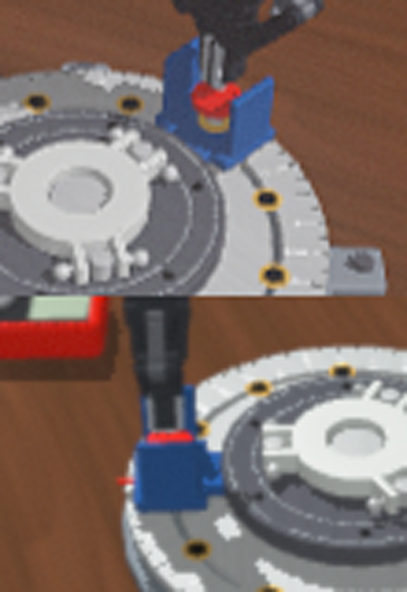

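The tip is above the button and between the guards, clear on both sides. Now I press.

Call:
move_arm(jaw=[255, 255, 255, 255, 255, 255, 255, 255], dp=[[0, 0, 0.008], [0, 0, 0.004], [0, 0, 0.004], [0, 0, 0.004], [0, 0, 0.004], [0, 0, 0.003], [0, 0, 0.0015], [0, 0, 0]], rotation=[[0, 0, 0], [0, 0, 0], [0, 0, 0], [0, 0, 0], [0, 0, 0], [0, 0, 0], [0, 0, 0], [0, 0, 0]])

```text
clock: 3.88
position: [0.5019, 0.0899, 0.0642]
tool_rot: [3.142, 0.0, 2.818]
force: [-0.9, -0.7, 8.3]
grip_width: 0.0002
```

Call:
move_arm(jaw=[255, 255, 255, 255, 255, 255], dp=[[0, 0, 0.0015], [0, 0, 0], [0, -0.005, 0], [0, -0.005, 0], [0, -0.005, 0], [0, 0, 0]], rotation=[[0, 0, 0], [0, 0, 0], [0, 0, -0.01], [0, 0, -0.01], [0, 0, -0.01], [0, 0, 0]])

```text
clock: 4.62
position: [0.4986, 0.0784, 0.0632]
tool_rot: [3.141, 0.0, 2.912]
force: [-1.8, -0.7, 8.5]
grip_width: -0.0001
```

Call:
move_arm(jaw=[255, 255, 255, 255], dp=[[0, -0.005, 0], [0, -0.005, 0], [0, -0.005, 0], [0, 0, 0]], rotation=[[0, 0, -0.01], [0, 0, -0.01], [0, 0, -0.01], [0, 0, 0]])

```text
clock: 5.12
position: [0.4964, 0.0666, 0.0632]
tool_rot: [3.141, 0.001, 3.006]
force: [-1.1, -0.7, 8.7]
grip_width: -0.0001
```

Run:
```python
from h import *
s=bot.observe();print(s["clock"],s["position"],s["tool_rot"],s["force"])
a,b=grab_frame("scene")[195:275,270:380],grab_frame("side")[165:245,200:310]
cv2.imwrite("pics/c3.png",cv2.resize(cv2.vconcat([a,b]),None,fx=3.7,fy=3.7,interpolation=cv2.INTER_CUBIC))
```

```text
5.125 [0.49638308 0.06659713 0.06317429] [3.14127082e+00 6.68535015e-04 3.00646690e+00] [-1.05375377 -0.6764409   8.68239121]
```

View pics/c3.png

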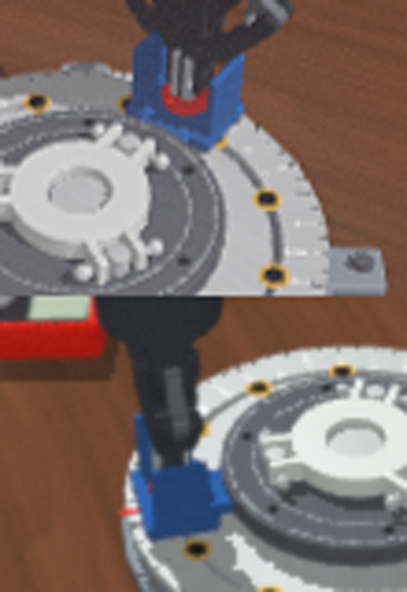

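The table is already turning with the button: the original hole is emerging behind the arm at crop (222,142). I'll check the angle from the red button before releasing.

```bash
cat >> h.py <<'E'
C=np.array([.6162,.0505])
def table():
    c=calibration("scene");im=grab_frame("scene");r=(290,200,345,245)
    for nm,lo,hi,z in(("red",(0,150,60),(8,255,255),.064),("blue",(100,120,40),(130,255,255),.075)):
        _,m=blobs(im,lo,hi,4,r); p=cv2.findNonZero(m)[:,0].mean(0)
        v=cast(c,[p],z)[0][:2]-C; print(nm,p.round(1),"R mm",(np.hypot(*v)*1e3).round(1),"turned deg",(np.degrees(np.arctan2(v[1],v[0]))%360-161.5).round(1))
    return im
E
python3 - <<'E'
from h import *
table()
p=bot.observe()["position"];v=p[:2]-C;print(np.hypot(*v),np.degrees(np.arctan2(v[1],v[0]))%360-161.5)
E
```

```text
red [319.3 222.3] R mm 108.3 turned deg 9.1
blue [321.  220.6] R mm 105.4 turned deg 5.6
0.12089371625908352 10.851747391229395
```

Turned about 9–11°, past 0.1 rad (5.7°). I let the plunger go by raising the tip, still below the guard tops, then push on the guard.

Call:
move_arm(jaw=[255, 255, 255, 255, 255, 255, 255, 255, 255, 255], dp=[[0, 0, -0.008], [0, 0, -0.016], [0, 0, 0], [0, -0.005, 0], [0, -0.005, 0], [0, -0.005, 0], [0, -0.005, 0], [0, -0.004, 0], [0, -0.004, 0], [0, 0, 0]], rotation=[[0, 0, 0], [0, 0, 0], [0, 0, 0], [0, 0, -0.0105], [0, 0, -0.0105], [0, 0, -0.0105], [0, 0, -0.0105], [0, 0, -0.008], [0, 0, -0.008], [0, 0, 0]])

```text
clock: 6.52
position: [0.4948, 0.0437, 0.0821]
tool_rot: [-3.141, 0.0, -3.095]
force: [-0.3, -0.4, 0.4]
grip_width: 0.0001
```

Run:
```python
from h import *
im=table()
s=bot.observe();p=s["position"];v=p[:2]-C;print(s["clock"],p,s["force"],np.hypot(*v),np.degrees(np.arctan2(v[1],v[0]))%360-161.5)
a,b=im[195:275,250:360],grab_frame("side")[165:245,200:310]
cv2.imwrite("pics/c4.png",cv2.resize(cv2.vconcat([a,b]),None,fx=3.7,fy=3.7,interpolation=cv2.INTER_CUBIC))
```

```text
red [315.8 217.8] R mm 117.4 turned deg 16.7
blue [316.7 220.1] R mm 100.8 turned deg 10.6
6.575 [0.49486296 0.04385697 0.08212436] [-0.73272596  0.26534845 -1.09954771] 0.12151874890359048 21.633735701620566
```

View pics/c4.png

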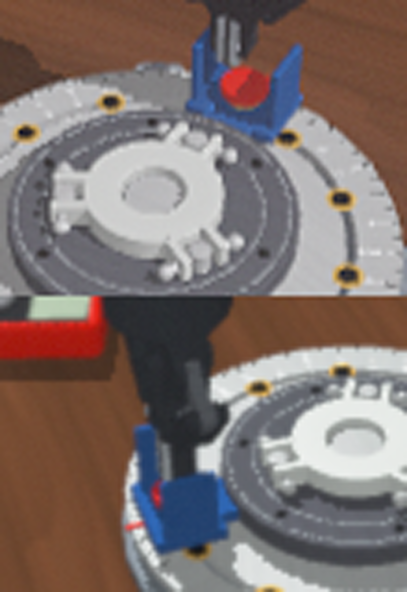

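The plunger stays down, the tip is against the leading guard, and the table is at about 16°. I keep pushing slowly.

Call:
move_arm(jaw=[255, 255, 255, 255, 255, 255, 255], dp=[[0, -0.004, 0], [0, -0.004, 0], [0, -0.004, 0], [0, -0.004, 0], [0, -0.004, 0], [0, -0.003, 0], [0, -0.002, 0]], rotation=[[0, 0, -0.0085], [0, 0, -0.0085], [0, 0, -0.0085], [0, 0, -0.0085], [0, 0, -0.0085], [0, 0, -0.006], [0, 0, -0.004]])

```text
clock: 7.5
position: [0.4973, 0.0243, 0.0821]
tool_rot: [-3.142, 0.0, -2.929]
force: [1.4, 3.5, 0.1]
grip_width: 0.0002
```

Run:
```python
from h import *
im=table();cv2.imwrite("pics/s5.png",im)
s=bot.observe();p=s["position"];v=p[:2]-C;print(s["clock"],p,s["tool_rot"],s["force"],np.hypot(*v),np.degrees(np.arctan2(v[1],v[0]))%360-161.5)
```

```text
red [308.5 215.5] R mm 117.8 turned deg 26.1
blue [308.8 217.9] R mm 98.1 turned deg 21.8
7.55 [0.49730028 0.02406144 0.0821311 ] [-3.14134914e+00  1.93560631e-04 -2.92885561e+00] [1.47731541 0.92533442 0.20268042] 0.12180369471503208 31.03633717967776
```

Call:
move_arm(jaw=[255, 255, 255, 255, 255], dp=[[0, -0.002, 0], [0, -0.002, 0], [0, -0.0015, 0], [0, -0.0015, 0], [0, -0.0015, 0]], rotation=[[0, 0, -0.004], [0, 0, -0.004], [0, 0, -0.003], [0, 0, -0.003], [0, 0, -0.003]])

```text
clock: 8.18
position: [0.4986, 0.0177, 0.0821]
tool_rot: [-3.142, -0.0, -2.876]
force: [-0.1, -0.0, 0.4]
grip_width: 0.0
```

Call:
move_arm(jaw=[255], dp=[[0, -0.0015, 0]], rotation=[[0, 0, -0.003]])

```text
clock: 8.3
position: [0.499, 0.0166, 0.0821]
tool_rot: [-3.142, -0.0, -2.866]
force: [-0.7, -0.1, -0.7]
grip_width: -0.0
```

Call:
move_arm(jaw=[255], dp=[[0, -0.0015, 0]], rotation=[[0, 0, -0.003]])

```text
clock: 8.43
position: [0.4992, 0.0157, 0.0821]
tool_rot: [3.141, -0.0, -2.857]
force: [-1.0, 2.3, 0.0]
grip_width: 0.0
```

Run:
```python
from h import *
im=table();cv2.imwrite("pics/s6.png",im)
s=bot.observe();p=s["position"];v=p[:2]-C;print(s["clock"],p,s["tool_rot"],s["force"],np.hypot(*v),np.degrees(np.arctan2(v[1],v[0]))%360-161.5)
```

```text
red [305.4 212.1] R mm 127.4 turned deg 31.0
blue [305.6 217.4] R mm 96.9 turned deg 26.3
8.475 [0.49928653 0.01556596 0.08207338] [ 3.14147709e+00 -1.50358089e-04 -2.85640936e+00] [-0.35491428  1.17964124  0.24312377] 0.1220210922885406 35.13627674731811
```

The red R jumped from 118 to 127 mm at a fixed assumed height, so the button seems to have risen. I'll view it.

Run:
```python
from h import *
a,b=cv2.imread("pics/s6.png")[195:275,250:360],grab_frame("side")[165:245,200:310]
cv2.imwrite("pics/c6.png",cv2.resize(cv2.vconcat([a,b]),None,fx=3.7,fy=3.7,interpolation=cv2.INTER_CUBIC))
c=calibration("scene")
u=lambda d:C+.12*np.array([np.cos(np.radians(d)),np.sin(np.radians(d))])
for z in (.063,.065,.071,.075): print(z,proj(c,[np.r_[u(191.5),z]]),proj(c,[np.r_[u(161.5),z]]))
```

```text
0.063 [[305.49565995 214.48576494]] [[328.35795675 223.61827348]]
0.065 [[305.51529428 213.86385344]] [[328.40900442 222.99193914]]
0.071 [[305.57451603 211.98825406]] [[328.56299327 221.10273986]]
0.075 [[305.61426504 210.72956742]] [[328.6663633  219.83470644]]
```

View pics/c6.png

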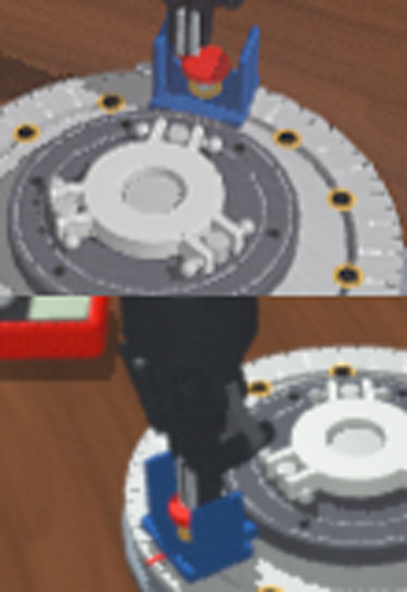

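The button has risen, with its brass stem visible under the red at crop (205,88). The arm points at the next hole and the tip is still at the leading guard. A small further push will test the lock.

Call:
move_arm(jaw=[255, 255, 255], dp=[[0, -0.0015, 0], [0, -0.0005, 0], [0, 0, 0]], rotation=[[0, 0, 0], [0, 0, 0], [0, 0, 0]])

```text
clock: 8.9
position: [0.4998, 0.0142, 0.0821]
tool_rot: [3.141, 0.0, -2.858]
force: [-0.6, 2.6, 0.6]
grip_width: -0.0004
```

Call:
move_arm(jaw=[255, 255], dp=[[0, -0.0015, 0], [0, 0, 0]], rotation=[[0, 0, 0], [0, 0, 0]])

```text
clock: 9.15
position: [0.5, 0.0137, 0.0821]
tool_rot: [3.141, -0.0, -2.857]
force: [-2.0, 7.7, 0.9]
grip_width: -0.0003
```

The force rose to 7.7 N for only 0.5 mm of motion, so the table is locked. I'll back off to mid-gap, rise clear and check.

Call:
move_arm(jaw=[255, 255, 255, 255, 255, 255, 255, 255, 255], dp=[[0, 0.004, 0], [0, 0.006, 0], [0, 0.005, 0], [0, 0, 0], [0, 0, -0.015], [0, 0, -0.03], [0, 0, -0.05], [0, 0, -0.06], [0, 0, -0.04]], rotation=[[0, 0, 0], [0, 0, 0], [0, 0, 0], [0, 0, 0], [0, 0, 0], [0, 0, 0], [0, 0, 0], [0, 0, 0], [0, 0, 0]])

```text
clock: 10.28
position: [0.497, 0.0243, 0.2411]
tool_rot: [-3.141, 0.002, -2.858]
force: [-0.6, 0.8, -0.7]
grip_width: -0.0003
```

Call:
move_arm(jaw=[255, 255, 255], dp=[[0, 0, 0], [0, 0, 0], [0, 0, 0]], rotation=[[0, 0, 0], [0, 0, 0], [0, 0, 0]])

```text
clock: 10.65
position: [0.4963, 0.0243, 0.2374]
tool_rot: [3.141, -0.001, -2.858]
force: [0.1, 0.8, 0.0]
grip_width: 0.0001
```

Run:
```python
from h import *
im=table();b=grab_frame("side")
s=bot.observe();print(s["clock"],s["position"],s["force"])
a0=cv2.imread("pics/scene0.png");b0=cv2.imread("pics/side0.png")
for n,i,i0 in(("scene",im,a0),("side",b,b0)):
    d=cv2.absdiff(i,i0).max(2)
    R={"scene":{"meter":(400,225,485,300),"driver":(170,150,235,200),"bracket":(140,195,185,228)},"side":{"meter":(165,150,240,190),"driver":(230,362,350,412),"bracket":(345,315,402,378)}}[n]
    for k,(x0,y0,x1,y1) in R.items(): print(n,k,"px changed>40:",(d[y0:y1,x0:x1]>40).sum())
f=lambda x:cv2.resize(x,None,fx=3.5,fy=3.5,interpolation=cv2.INTER_CUBIC)
cv2.imwrite("pics/c7.png",cv2.hconcat([f(im[190:310,210:320]),f(b[165:285,230:340])]))
```

```text
red [304.6 211.6] R mm 128.7 turned deg 32.1
blue [303.5 216.2] R mm 99.6 turned deg 29.8
10.75 [0.49641774 0.0243894  0.23743089] [ 0.03278898 -1.01054127 -0.21016977]
scene meter px changed>40: 51
scene driver px changed>40: 60
scene bracket px changed>40: 1
side meter px changed>40: 1
side driver px changed>40: 107
side bracket px changed>40: 0
```

View pics/c7.png

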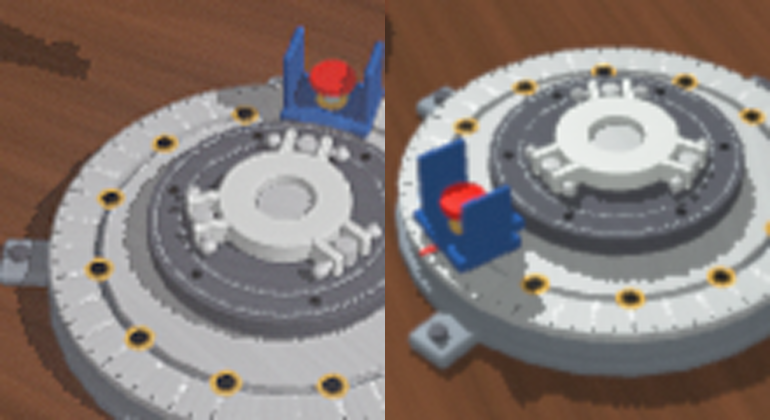

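The plunger stands up with its stem visible, one hole on, and the hub is seated and turned with the table. One last check that the screwdriver hasn't moved (its changed pixels are probably arm shadow), then I hand in.

Run:
```python
from h import *
from workcell import workorder
for n,r in(("scene",(170,150,235,200)),("side",(230,362,350,412))):
    for i in(cv2.imread(f"pics/{n}0.png"),grab_frame(n)):
        b,_=blobs(i,(22,150,80),(35,255,255),20,r);print(n,[(x.round(1),s[4]) for x,s in b])
c=calibration("scene");p=cast(c,[[304.6,210.8]],.075)[0][:2]-C;print(np.hypot(*p),np.degrees(np.arctan2(p[1],p[0]))%360-161.5)
print(workorder.job_done())
```

```text
scene [(array([211.3, 169.1]), np.int32(236))]
scene [(array([211.3, 169. ]), np.int32(238))]
side [(array([264.5, 391.2]), np.int32(858))]
side [(array([264.5, 391.3]), np.int32(858))]
0.11907596548259362 31.088611011550427
the job is handed in; nothing more can be done
None
```

The table is now one hole further anticlockwise and locked there, and the job was handed in at about 11 s of the 38 s allowed.

With the fingers shut, I pressed the plunger in to about 63 mm and turned the table about 10°. I then raised the tip to let the plunger go and pushed the leading guard until the plunger sprang up in the next hole. After that I backed the tip off and lifted clear.

**What the last checks showed:**
- **Lock:** a further push met 7.7 N for only 0.5 mm of motion, while free turning takes about 3 N. In the final pictures the button stands up with its stem visible. An earlier, smaller push gave only 2.6 N and proved nothing, since it was within the hole's play.
- **Angle:** the button measured 119 mm from the axis and turned 31.1°, against a nominal 30°. That 1° is about 2 mm, within the calibration error. With the fixed 64 mm button height I used for checks on the way, the same reading came out at 32.1°, because the button had risen.
- **Hub:** it looks seated on the table and turned with it. I judged this by eye from the final pictures and did not measure it.
- **Multimeter and bracket:** the only change is 51 pixels around the multimeter in one view, almost none in the other. The arm did not touch either one.
- **Screwdriver:** 60 to 107 pixels changed around it, which I put down to the arm's shadow. Its yellow handle stayed within 0.1 pixel in both views.

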